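Press the try square into its cutout in the marking-out case

ROBOT

A 7-joint arm with a two-finger parallel gripper is mounted at the origin on a cart in front of the work surface, level with it; the furniture and walls round the work are solid. World frame = base frame: x ahead of the robot, y to its left, z up, the work surface at z = 0. Lengths are in m, angles in rad, forces in N, time in s.
With the tool pointing down it reaches from about 0.425 to 0.95 m from the base axis. Payload 16.7 kg.
Tool frame: the origin (TCP) lies between the finger pads; the fingertips stand 17 mm ahead of it and the grasp point (between the pads) lies 2 mm behind it; y points along the fingers, z is the direction in which the jaws open and shut, and the axes are right-handed (so a half turn about y gives the same grasp; the last joint's range is limited). The gripper opens to 94 mm and grips with 3 to 60 N. Pads are 16 mm wide; open, the fingers measure 119 mm over their backs; the gripper's body (75 mm by 177 mm) begins 78 mm behind the grasp point.
Start: joints at [-1.274, 0.426, 0.074, 1.606, -0.034, 1.111, -0.067], TCP at [0.291, 0.609, 0.222] pointing down, gripper open.
Joint ranges: [-2.85, 2.85], [-0.5, 2.14], [-1.23, 1.37], [0.21, 2.46], [-1.02, 4.16], [0.16, 2.05], [-2.73, 2.73]. Speed limits (rad/s): [1.89, 1.89, 2.39, 2.39, 3.01, 3.01, 3.01].

INTERFACE

Orientations are given as a unit quaternion [x, y, z, w].
In Python, from cell import r, hand, kin, cams, ticket, monitor gives the robot as it stands. The module is installed in compiled form; this text tells all that it offers. Calls block until the motion is done:
- r.move_pose(position, orientation): joint-space move of the TCP to a pose.
- r.move_linear(position, orientation=None, feed=0.15): straight line of the TCP; orientation=None keeps the orientation; feed is the mean speed in m/s.
- r.set_joints(angles): joint-space move.
- hand.move_gripper(opening, f_grip=None): finger opening in m; f_grip is the grip in N (None keeps the last); returns when the fingers have stopped.
- r.sleep(seconds).
- kin.solve_ik(position, orientation): joint angles nearest the present ones, or None.
- cams.snapshot(name): name is "scene" or "top"; returns a dict with "frame" (384x512x3 uint8, red, green, blue), "fx", "fy", "cx", "cy" (pixels), "R" (3x3) and "t" (3): a world point X has camera coordinates R X + t. Camera axes: x right, y down, z forward; pixel columns grow to the right and rows downward; lengths in m; the calibration is good to about 2 mm. A picture is of the moment at which its call begins. There is no depth.
A pose or a line that the arm cannot do raises r.Unreachable and nothing moves.
- ticket.sign_off(): hands the job in, once; it reports no verdict.
Readings, each from a call of its own:
- monitor.get_time(): time.
- monitor.get_qpos(): joint angles.
- monitor.get_joint_vel(): joint speeds.
- monitor.get_joint_torque(): joint torques, N m.
- monitor.get_tcp_pos(): TCP position.
- monitor.get_orientation(): TCP orientation.
- monitor.get_ft_force(): force on the tool from outside, world axes, zero at the start.
- monitor.get_moment(): the same for the moment, N m.
- monitor.get_opening(): finger opening in m.
Only numpy, scipy, OpenCV 4.12 (cv2) and the standard library are available. Lean on these libraries where they do the work, as an engineer would, in place of code of your own. Each camera call takes 0.05 s, during which the arm holds its last target.

TASK

Put the try square back in the open marking-out case: lay it in the empty L-shaped cutout of the insert, wooden stock in the deep pocket and steel blade along the shallow channel, and press it down until it is fully home and flat. Set it in rather than dropping it, and leave the caliper where it lies.

Things in the scene. Friction and masses are not known exactly. Their poses are not given: they have to be found in the camera images.
- try_square: L-shaped try square on the bench, 180x124x19 mm, 0.19 kg; its thin end droops 3 degrees there. Origin: centre of its bounding rectangle, underside; z up. Wooden stock: bar 26 (x) by 124 (y) by 19 mm, middle at x=-77 mm, y=0; grip it there, closing along x. Steel blade, 2 mm thick: from the stock to x=+90 mm, at y=-62 to -32 mm, 9 to 11 mm above the underside; this side stays up.
- tool_case: Lidless steel case fixed on the bench, 253x192 mm, rim 22 mm, plywood insert with its top at z=19 mm, holding tape roll, pencil and the empty L cutout. Origin: on the bench where the square's origin comes; x, y axes as the square's when home, whose origin is then at z=6 mm (stock top at 25). Blade channel: y=-74 to -19 mm, to x=+104, floor z=14 mm. Insert and walls are rigid.
- stock_pocket (a point): Floor centre of the pocket for the stock, 6 mm above the bench, axes as the case. 10 mm clear of the stock in x. At both y ends a sprung rubber pad, sloping outward to its top 24 mm above this floor: the stock perches about 9 mm high until pushed down at its middle with 4 to 15 N. Finger wells at y=+-34 mm, as deep as the pocket, reach to x=-64 and +64 mm; the front one is open through the rim.
- caliper: Steel sliding caliper, 68x230x10 mm, loose on the bench to the right of the try square; not to be moved. Origin: centre of the underside; long axis y.
Things that resemble listed ones, but are neither listed nor needed, are in the scene too. There is more than one size of the try_square; the one meant has the size given above.

How it is judged:
By the outcome, as a careful person would: the job done as asked, in the order asked, and still so for the second after the job is handed in, with the robot touching nothing.
It also fails if it takes over 48 s, if anything falls off the work surface, if the arm or the gripper's body presses on something with over 40 N, if the wrist force passes 120 N, or if a joint passes its speed limit or range.

## Working session

There is one attempt and no reset: what is moved stays moved. The work goes in short steps, each a Python script; the robot and the scene stay as the last script left them, time stands still between calls to the robot, and variables do not carry over. Pictures are saved under pics/ and viewed, and the job is handed in when it is done.

```bash
mkdir -p pics; cat > h.py <<'E'
import numpy as np, cv2
from cell import r, hand, kin, cams, ticket, monitor
def snap(name, fn):
    s=cams.snapshot(name); cv2.imwrite('pics/%s.png'%fn, cv2.cvtColor(s['frame'],cv2.COLOR_RGB2BGR)); np.save('pics/%s.npy'%fn,s,allow_pickle=True); return s
def ray(s,u,v,z):
    R=np.array(s['R']);t=np.array(s['t']);c=-R.T@t
    d=R.T@np.array([(u-s['cx'])/s['fx'],(v-s['cy'])/s['fy'],1.])
    return c+d*(z-c[2])/d[2]
def proj(s,X):
    p=np.array(s['R'])@np.array(X)+np.array(s['t']); return np.array([s['fx']*p[0]/p[2]+s['cx'],s['fy']*p[1]/p[2]+s['cy']])
def load(fn): return np.load('pics/%s.npy'%fn,allow_pickle=True).item()
E
python3 - <<'E'
from h import *
for n in('top','scene'):
    s=snap(n,n+'0'); print(n,s['fx'],s['cx'],s['cy'],-np.array(s['R']).T@s['t']); print(np.round(s['R'],3))
print(monitor.get_time(),monitor.get_orientation(),monitor.get_tcp_pos(),monitor.get_ft_force())
E
```

```text
top 425.7454055493473 253.09740652015276 189.71708252825596 [ 0.40625399 -0.1283777   1.50966908]
[[-0.014 -1.     0.006]
 [-0.995  0.014 -0.1  ]
 [ 0.1   -0.007 -0.995]]
scene 450.106780577847 250.6624940081947 184.2159034206518 [-0.36583222 -0.72610089  0.84108858]
[[ 0.552 -0.834 -0.019]
 [-0.502 -0.314 -0.806]
 [ 0.666  0.454 -0.591]]
0.1 [ 0.69000021 -0.156384    0.15627139 -0.68921913] [0.29093267 0.60868189 0.22186092] [0.22386855 0.72291025 0.1496272 ]
```

View pics/top0.png

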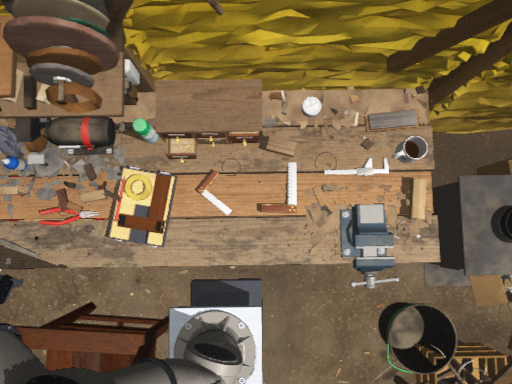

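View pics/scene0.png

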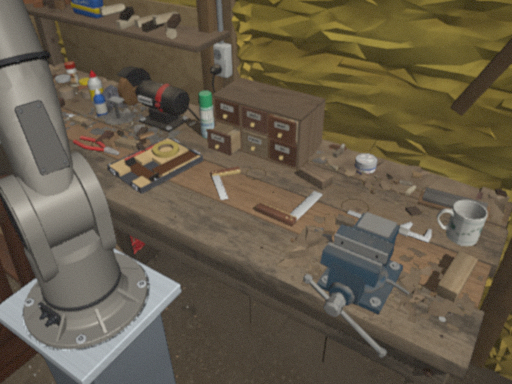

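The top view shows the case at about (140,207), one square at about (214,193), another at about (283,190), and the caliper at about (357,169). I'll enlarge these areas.

```bash
python3 - <<'E'
import cv2
a=cv2.imread('pics/top0.png')
cv2.imwrite('pics/c1.png',cv2.resize(a[155:255,100:190],None,fx=6,fy=6,interpolation=cv2.INTER_CUBIC)[:600])
cv2.imwrite('pics/c2.png',cv2.resize(a[150:225,185:315],None,fx=6,fy=6,interpolation=cv2.INTER_CUBIC))
b=cv2.imread('pics/scene0.png')
cv2.imwrite('pics/c3.png',cv2.resize(b[130:200,100:215],None,fx=6,fy=6,interpolation=cv2.INTER_CUBIC))
cv2.imwrite('pics/c4.png',cv2.resize(b[155:235,200:330],None,fx=6,fy=6,interpolation=cv2.INTER_CUBIC))
E
```

```text
(no output)
```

View pics/c1.png

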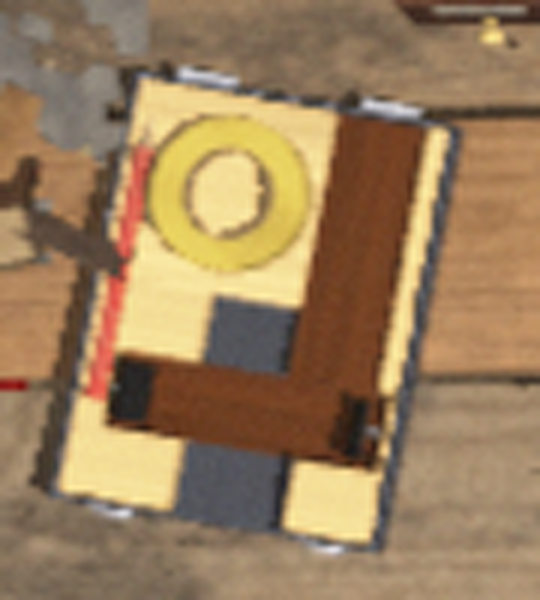

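View pics/c2.png

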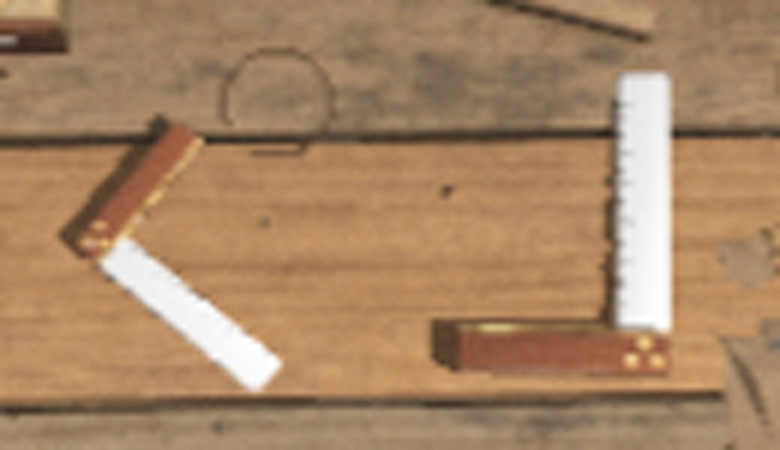

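View pics/c3.png

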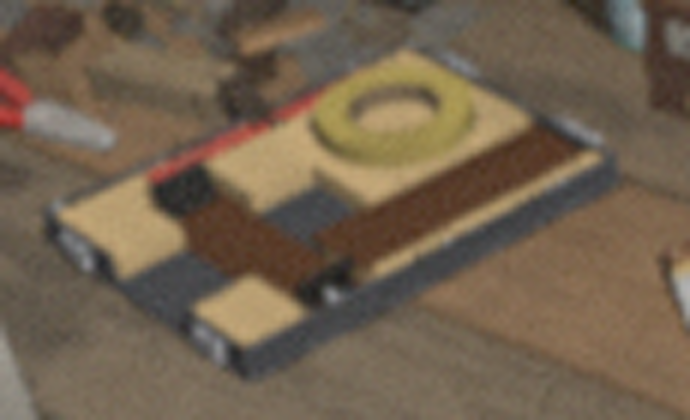

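View pics/c4.png

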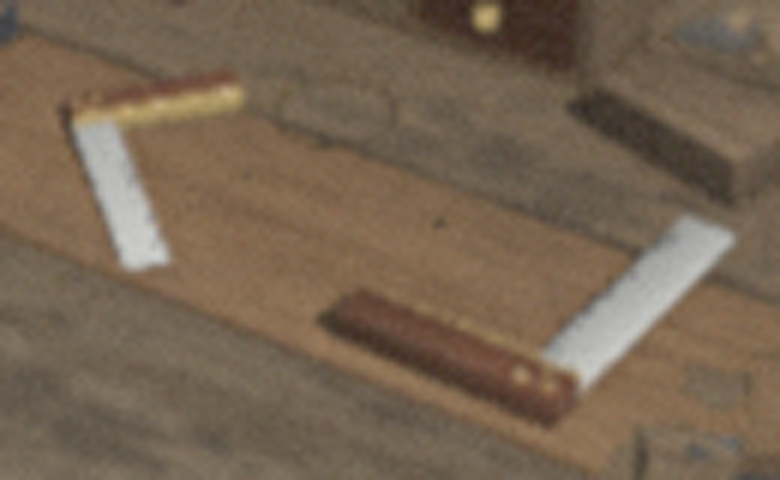

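The right-hand square measures about 126 x 176 mm, so it's the listed one, and it's already close to its home yaw. Next I'll measure the square and the cutout with colour masks.

```bash
cat > meas.py <<'E'
from h import *
def cc(m,near):
    n,l,st,c=cv2.connectedComponentsWithStats(m.astype(np.uint8))
    best=[i for i in range(1,n) if st[i,4]>40]
    i=min(best,key=lambda i:np.hypot(*(c[i]-near))); return (l==i)
def rect(s,m,z):
    cnt=max(cv2.findContours(m.astype(np.uint8)*255,cv2.RETR_EXTERNAL,cv2.CHAIN_APPROX_NONE)[0],key=cv2.contourArea).reshape(-1,2)
    P=np.array([ray(s,u,v,z)[:2] for u,v in cnt])*1000
    (c,wh,a)=cv2.minAreaRect(P.astype(np.float32)); return P,np.array(c),wh,a
E
python3 - <<'E'
from meas import *
s=load('top0'); f=s['frame']; hsv=cv2.cvtColor(f,cv2.COLOR_RGB2HSV)
for p in [(270,208),(285,208),(262,209),(258,209),(292,180),(220,200)]: print(p,f[p[1],p[0]],hsv[p[1],p[0]])
for p in [(135,222),(160,190),(145,212),(135,233),(125,215),(120,233),(110,235)]: print(p,f[p[1],p[0]],hsv[p[1],p[0]])
w=(hsv[...,1]<40)&(hsv[...,2]>170)
m=cc(w,(292,183)); P,c,wh,a=rect(s,m,.006); print('blade',c,wh,a,m.sum())
# stock columns
H,S,V=[hsv[...,i].astype(int) for i in range(3)]
b=((H<9)|(H>172))&(S>110)&(V>60)
m2=cc(b,(278,208)); P,c,wh,a=rect(s,m2,.019); print('stock',c,wh,a,m2.sum())
br=(V<125)&(S>120)&((H<16))
m3=cc(br,(145,210)); P,c,wh,a=rect(s,m3,.006); print('L',c,wh,a,m3.sum())
v=f.copy(); v[m]=(255,0,255); v[m2]=(0,255,0); v[m3]=(0,255,255)
v=v[150:255,100:310]; cv2.imwrite('pics/mask0.png',cv2.resize(v[...,::-1],None,fx=3.8,fy=3.8,interpolation=cv2.INTER_NEAREST))
E
```

```text
(270, 208) [145  89  61] [ 10 148 145]
(285, 208) [164 102  72] [ 10 143 164]
(262, 209) [142  87  61] [ 10 145 142]
(258, 209) [93 69 45] [ 15 132  93]
(292, 180) [240 239 239] [  0   1 240]
(220, 200) [184 142 106] [ 14 108 184]
(135, 222) [111  62  33] [ 11 179 111]
(160, 190) [114  69  37] [ 12 172 114]
(145, 212) [82 84 89] [111  20  89]
(135, 233) [85 83 91] [128  22  91]
(125, 215) [93 55 34] [ 11 162  93]
(120, 233) [245 223 153] [ 23  96 245]
(110, 235) [227 195 131] [ 20 108 227]
blade [ 579.246521   -278.33462524] (28.607446670532227, 150.58714294433594) 88.71675872802734 377
stock [526.19683838 328.66201782] (11.060197830200195, 148.23202514648438) 79.67499542236328 112
L [521.87298584 242.4163208 ] (157.530517578125, 202.97169494628906) 79.71058654785156 1126
```

View pics/mask0.png

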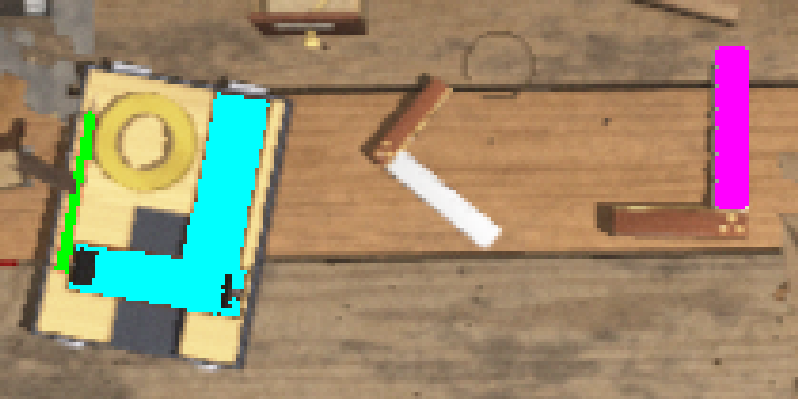

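The mask matches the square I want; the stock threshold needs fixing. I'll refine the stock and measure the L's edges in its rotated frame.

```bash
python3 - <<'E'
from meas import *
s=load('top0'); f=s['frame']; hsv=cv2.cvtColor(f,cv2.COLOR_RGB2HSV)
H,S,V=[hsv[...,i].astype(int) for i in range(3)]
m2=cc((H<=12)&(S>128)&(V>100),(278,208)); P,c,wh,a=rect(s,m2,.019); print('stock',c,wh,a,m2.sum())
w=(S<40)&(V>170); m=cc(w,(292,183))
# blade axis by PCA of pixels w/ heights
v,u=np.nonzero(m)
for z in (.004,.010):
    Q=np.array([ray(s,a_,b_,z)[:2] for a_,b_ in zip(u,v)])*1000; ev=np.linalg.eigh(np.cov(Q.T))[1][:,1]; print('blade',z,Q.mean(0),Q.min(0),Q.max(0),np.degrees(np.arctan2(ev[1],ev[0])))
# rectify case: canvas in world-rotated frame, 1px=0.5mm, plane z
for z,n in((.019,'r19'),(.006,'r06')):
    yaw=np.radians(-10.3); o=np.array([.52,.24]); W=[]
    # canvas: col -> -y', row -> -x'
    pts=[(-150,-120),(-150,120),(150,120),(150,-120)]
    src=[];dst=[]
    for X,Y in pts:
        x=o[0]+(X*np.cos(yaw)-Y*np.sin(yaw))/1000; y=o[1]+(X*np.sin(yaw)+Y*np.cos(yaw))/1000
        src.append(proj(s,[x,y,z])); dst.append(((120-Y)*2,(150-X)*2))
    M=cv2.getPerspectiveTransform(np.float32(src),np.float32(dst))
    im=cv2.warpPerspective(f,M,(480,600),flags=cv2.INTER_CUBIC)[...,::-1].copy()
    for k in range(0,600,40): cv2.putText(im,str(150-k//2),(0,k+4),0,.35,(0,0,255)); cv2.line(im,(0,k),(8,k),(0,0,255))
    for k in range(0,480,40): cv2.putText(im,str(120-k//2),(k-8,10),0,.35,(255,0,0)); cv2.line(im,(k,12),(k,18),(255,0,0))
    cv2.imwrite('pics/%s.png'%n,im)
E
```

```text
stock [ 490.15371704 -227.47267151] (123.10589599609375, 23.057275772094727) 85.25701141357422 181
blade 0.004 [ 579.12224508 -278.68515755] [ 504.04902907 -294.46129309] [ 654.89487863 -262.60538955] 178.59174253205722
blade 0.01 [ 578.43337554 -278.08619145] [ 503.65932176 -293.79946005] [ 653.90405974 -262.07050035] 178.59174253205722
```

View pics/r19.png

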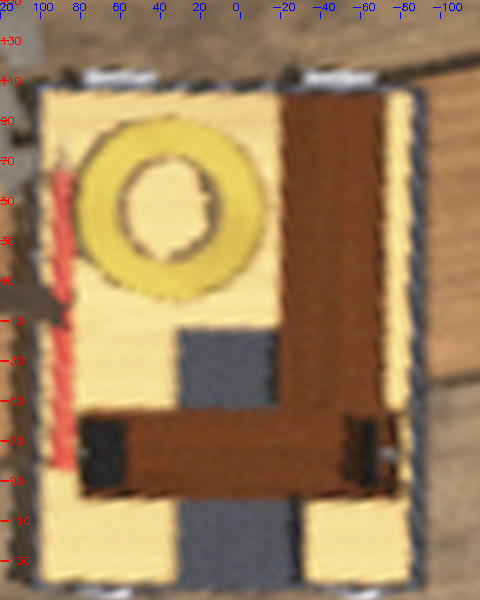

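The rectified view agrees with the given sizes. The pocket centre is at row 453 (X≈-76.8, expected -77). The channel runs from y≈-20.5 to -72.5 (expected -19 to -74) and its end is at about 102.5 (expected 104). So the case origin is about (0.520, 0.240) with yaw of about -10.5°. I'll cross-check both estimates in the scene view.

```bash
cat >> h.py <<'E'
def T(o,yaw,p): # o in m(2), p mm(3) -> world m
    c,s=np.cos(yaw),np.sin(yaw); x,y,z=np.array(p)/1000.
    return np.array([o[0]+c*x-s*y,o[1]+s*x+c*y,z])
CO=np.array([.520,.240]); CY=np.radians(-10.5)
SY=np.radians(-1.4); SC=np.array([.4903,-.2285])  # stock centre
SO=SC-T([0,0],SY,[-77,0,0])[:2]
E
cat > ov.py <<'E'
from h import *
def ov(s,fn,box,k,which='sc',SO=SO,SY=SY):
    x0,y0,x1,y1=box
    im=cv2.resize(s['frame'][y0:y1,x0:x1,::-1],None,fx=k,fy=k,interpolation=cv2.INTER_CUBIC)
    def pl(o,yaw,pts,col):
        q=np.array([(proj(s,T(o,yaw,p))-[x0,y0]+.5)*k for p in pts]); cv2.polylines(im,[np.int32(q)],True,col,1)
    if 'c' in which:
        pl(CO,CY,[(-100,80,19),(-100,-80,19),(-54,-80,19),(-54,80,19)],(0,255,0))
        pl(CO,CY,[(-54,-74,19),(104,-74,19),(104,-19,19),(-54,-19,19)],(255,255,0))
    if 's' in which:
        pl(SO,SY,[(-90,-62,20.4),(-64,-62,19),(-64,62,19),(-90,62,20.4)],(0,255,0))
        pl(SO,SY,[(-64,-62,11),(90,-62,3),(90,-32,3),(-64,-32,11)],(255,0,0))
    cv2.imwrite('pics/%s.png'%fn,im)
E
python3 - <<'E'
from ov import *
s=load('scene0'); t=load('top0')
ov(s,'os1',(95,125,330,235),3.4); ov(t,'ot1',(100,150,310,255),3.8)
for p in [(.4903,-.2285,.02)]: print(proj(s,p),proj(t,p))
E
```

```text
[276.28155164 211.01198321] [278.78339248 207.84727934]
```

View pics/os1.png

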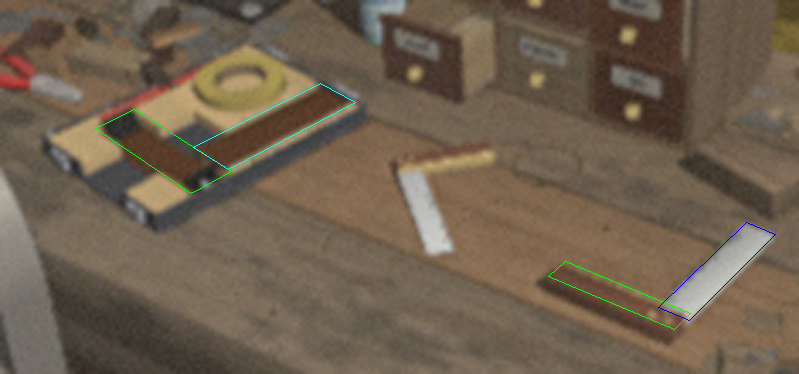

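View pics/ot1.png

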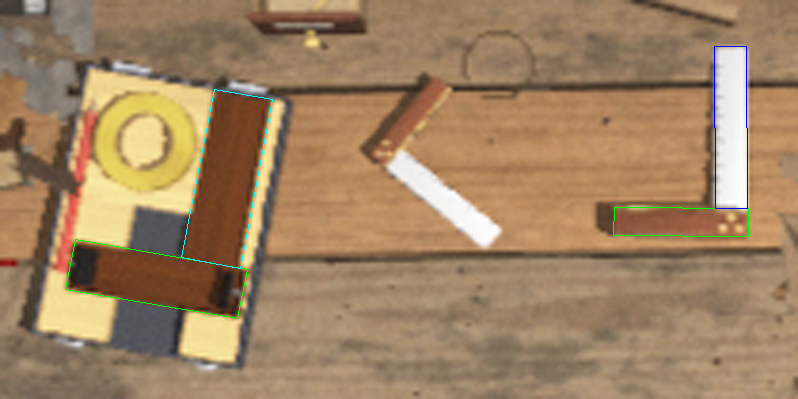

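Both views agree to within 2–3 mm. Next, IK choices.

```bash
cat >> h.py <<'E'
from scipy.spatial.transform import Rotation as Ro
def quat(yaw,pitch=0,flip=1):
    # square frame: yaw about z, pitch about its y (+ = +x end down)
    B=(Ro.from_euler('z',yaw)*Ro.from_euler('y',pitch)).as_matrix()
    Y=-B[:,2]; Z=flip*B[:,0]; X=np.cross(Y,Z)
    return Ro.from_matrix(np.c_[X,Y,Z]).as_quat()
GT=np.radians(3)
E
python3 - <<'E'
from h import *
R=Ro.from_quat(monitor.get_orientation()).as_matrix(); print(np.round(R,2))
for fl in(1,-1):
    for p,q in(((*SC,.12),quat(SY,GT,fl)),((*SC,.0207),quat(SY,GT,fl)),(T(CO,CY,(-77,0,120)),quat(CY,0,fl)),(T(CO,CY,(-77,0,24)),quat(CY,0,fl))):
        j=kin.solve_ik(np.array(p),q); print(fl,np.round(p,3),None if j is None else np.round(j,2))
E
```

```text
[[ 0.9  -0.    0.43]
 [-0.43 -0.    0.9 ]
 [ 0.   -1.   -0.  ]]
1 [ 0.49  -0.228  0.12 ] [-0.47  0.58  1.05  2.01 -0.59  0.96  0.87]
1 [ 0.49  -0.228  0.021] [-0.37  0.73  0.92  2.06 -0.78  0.81  1.01]
1 [0.444 0.254 0.12 ] [-1.03  0.31  0.46  2.09 -0.19  0.79 -0.64]
1 [0.444 0.254 0.024] [-0.97  0.47  0.39  2.14 -0.32  0.59 -0.52]
-1 [ 0.49  -0.228  0.12 ] [-0.54  0.7   1.21  2.01 -0.74  1.04 -2.13]
-1 [ 0.49  -0.228  0.021] [-0.42  0.79  1.01  2.06 -0.87  0.87 -2.05]
-1 [0.444 0.254 0.12 ] [-0.54  0.29 -0.12  2.06  0.05  0.8   2.27]
-1 [0.444 0.254 0.024] [-0.5   0.45 -0.17  2.11  0.13  0.59  2.19]
```

```bash
python3 - <<'E'
from h import *
q=quat(SY,GT)
ap=np.array([*SC,.0207])+ .07*Ro.from_quat(q).as_matrix()[:,1]*-1
r.move_pose(ap,q); print(monitor.get_time())
hand.move_gripper(.052)
print(monitor.get_tcp_pos(),monitor.get_ft_force(),monitor.get_time())
s=snap('top','t1'); s=snap('scene','s1')
from ov import ov
ov(s,'os2',(230,130,340,240),5); ov(load('t1'),'ot2',(240,140,320,230),6)
E
```

```text
3.1583
[ 0.49396862 -0.22857058  0.09058423] [-0.04440479 -0.29048531  0.29983932] 3.9583
```

View pics/os2.png

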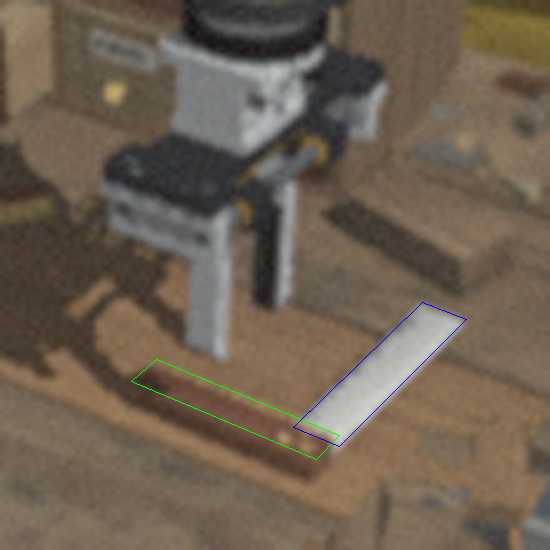

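View pics/ot2.png

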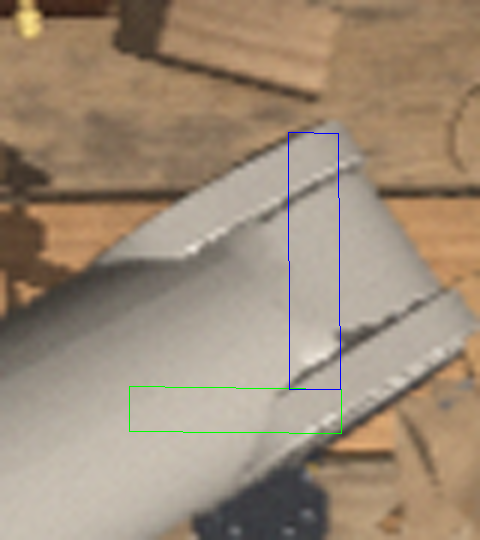

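The open jaws straddle the stock, with the near fingertip at about (208,352) in front of the near face. Descend and grip.

```bash
python3 - <<'E'
from h import *
q=quat(SY,GT)
r.move_linear(np.array([*SC,.0207]),feed=.08)
print(monitor.get_tcp_pos(),monitor.get_ft_force())
hand.move_gripper(.0,f_grip=45)
print('open',monitor.get_opening(),monitor.get_ft_force(),monitor.get_time())
r.move_linear(np.array([*SC,.05]),quat(SY,0),feed=.08)
r.move_linear(np.array([*SC,.14]),feed=.15)
print('open',monitor.get_opening(),monitor.get_ft_force(),monitor.get_moment(),monitor.get_time())
snap('scene','s2')
s=load('s2');cv2.imwrite('pics/c5.png',cv2.resize(s['frame'][110:230,200:350,::-1],None,fx=5,fy=5,interpolation=cv2.INTER_CUBIC))
E
```

```text
[ 0.49052778 -0.22869329  0.02105101] [-0.26812462  0.15706719 -0.05156432]
open 0.025267148346400557 [-1.34704341 -0.30741779  2.50233   ] 5.6083
open 0.025531714105185722 [ 0.10142796  0.93120796 -2.77801032] [-0.01176425  0.0869212   0.05937434] 6.875
```

View pics/c5.png

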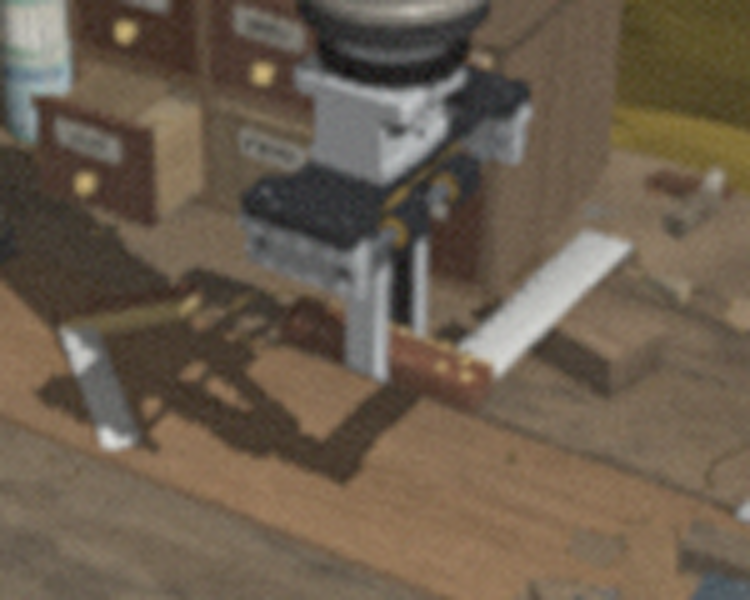

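The square is held near its middle, with the stock from (290,310) to (490,390) and the finger at about (367,350). I'll carry it over the case and check with an overlay.

```bash
cat >> ov.py <<'E'
def ovh(s,fn,box,k,dz,O=None,Y=None):
    O=CO if O is None else O; Y=CY if Y is None else Y
    x0,y0,x1,y1=box
    im=cv2.resize(s['frame'][y0:y1,x0:x1,::-1],None,fx=k,fy=k,interpolation=cv2.INTER_CUBIC)
    for pts,col in (([(-90,-62,19),(-64,-62,19),(-64,62,19),(-90,62,19)],(0,255,0)),([(-64,-62,11),(90,-62,11),(90,-32,11),(-64,-32,11)],(255,0,0)),([(-90,-62,0),(-90,62,0),(-90,62,19),(-90,-62,19)],(0,255,255))):
        q=np.array([(proj(s,T(O,Y,np.array(p)+[0,0,dz]))-[x0,y0]+.5)*k for p in pts]); cv2.polylines(im,[np.int32(q)],True,col,1)
    cv2.imwrite('pics/%s.png'%fn,im)
E
python3 - <<'E'
from ov import *
r.move_pose(T(CO,CY,(-77,0,140)),quat(CY)); print(monitor.get_time(),monitor.get_tcp_pos(),monitor.get_opening())
r.move_linear(T(CO,CY,(-77,0,70)),feed=.12)
print(monitor.get_tcp_pos(),monitor.get_ft_force(),monitor.get_moment(),monitor.get_time())
s=snap('scene','s3'); snap('top','t3')
dz=1000*monitor.get_tcp_pos()[2]-20
ovh(s,'os3',(95,70,225,190),5.5,dz); ovh(load('t3'),'ot3',(95,140,195,260),5,dz)
E
```

```text
8.6917 [0.4447635  0.25308086 0.14008596] 0.025206012310874683
[0.44474869 0.25378645 0.07045125] [-1.14328495 -0.06903344 -1.78307049] [-0.05885167  0.07564005 -0.03531911] 9.425
```

View pics/os3.png

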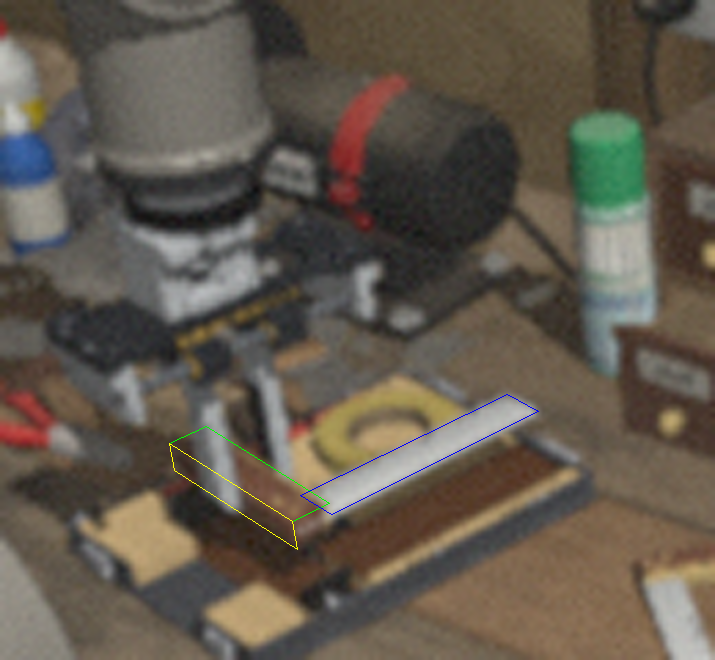

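View pics/ot3.png

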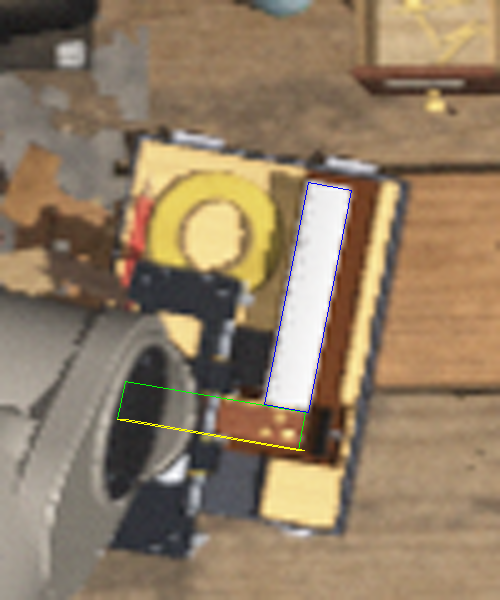

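The held square lies on the predicted outline in both views, level and aligned. Now I'll lower it and press in force-checked steps.

```bash
python3 - <<'E'
from h import *
r.move_linear(T(CO,CY,(-77,0,42)),feed=.06)
r.sleep(.1); f0=np.array(monitor.get_ft_force()); print(f0)
z=42
while z>24:
    z-=2
    r.move_linear(T(CO,CY,(-77,0,z)),feed=.03)
    f=np.array(monitor.get_ft_force())-f0; p=monitor.get_tcp_pos()
    print(z,np.round(f,1),np.round(monitor.get_moment(),2),np.round(p[2]*1000,1),round(monitor.get_opening()*1000,1))
    if f[2]>25: break
print(monitor.get_time()); snap('scene','s4')
s=load('s4');cv2.imwrite('pics/c6.png',cv2.resize(s['frame'][90:200,95:225,::-1],None,fx=5.4,fy=5.4,interpolation=cv2.INTER_CUBIC))
E
```

```text
[-0.73718754 -0.25040563 -1.66669894]
40 [ 0.7 -0.4  0. ] [-0.07  0.11 -0.02] 40.0 25.3
38 [ 1.3  0.9 -0.9] [-0.04  0.13 -0.01] 37.9 25.4
36 [ 1.2 -0.7 -0.3] [-0.34  0.1  -0.02] 36.0 25.7
34 [ 2.3 -0.5  1.4] [-0.13 -0.25 -0.01] 34.0 25.4
32 [ 2.2 -0.4  2.2] [-0.2  -0.35 -0.01] 32.0 25.3
30 [ 4.5 -1.1 -1.7] [-0.37 -0.72  0.06] 29.8 25.8
28 [ 3.4 -0.7 -4.2] [-0.21 -0.58  0.04] 27.8 25.5
26 [ 0.8 -0.   9.8] [-0.25  0.4   0.03] 26.1 25.7
24 [-8.7 -0.2 36.6] [-0.29  2.36  0.07] 25.0 25.5
12.4917
```

View pics/c6.png

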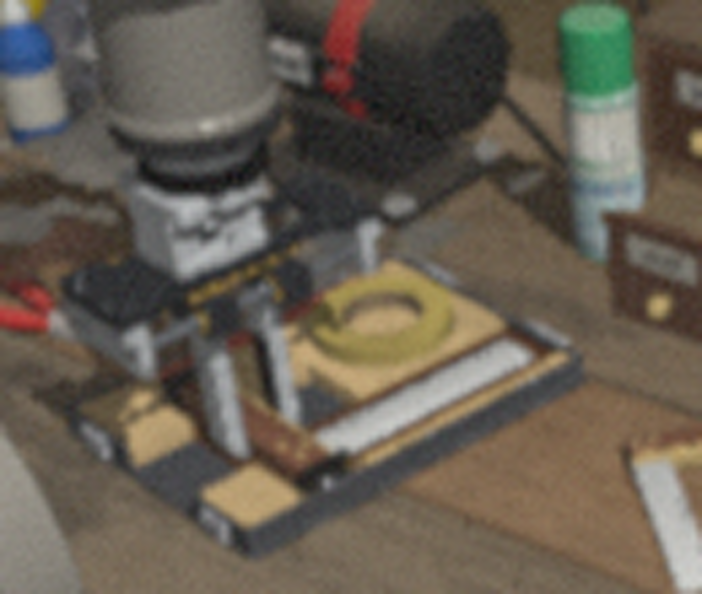

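The stock bottomed at TCP z≈25–26 mm. Ease off, release, raise, then press its middle with closed fingers.

```bash
python3 - <<'E'
from h import *
r.move_linear(T(CO,CY,(-77,0,26)),feed=.03)
print(monitor.get_ft_force())
hand.move_gripper(.05)
print(monitor.get_ft_force(),monitor.get_opening())
r.move_linear(T(CO,CY,(-77,0,80)),feed=.08)
hand.move_gripper(0.,f_grip=10)
print(monitor.get_ft_force(),monitor.get_opening(),monitor.get_time())
s=snap('scene','s5');cv2.imwrite('pics/c7.png',cv2.resize(s['frame'][90:200,95:225,::-1],None,fx=5.4,fy=5.4,interpolation=cv2.INTER_CUBIC))
E
```

```text
[-0.11381114  0.36893147  1.77566927]
[ 0.32393425  0.71366289 -0.50348319] 0.04996907687624423
[-0.12118814 -0.92849476 -0.16074136] 0.000444945052505691 15.0667
```

View pics/c7.png

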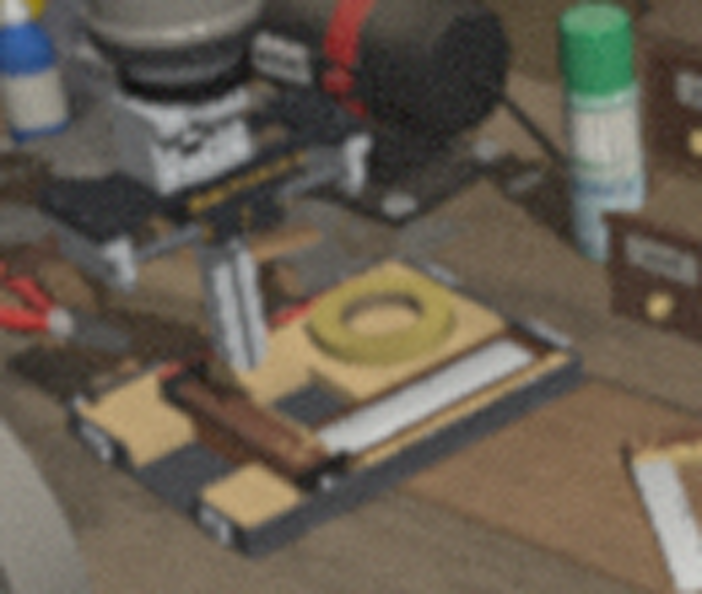

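The square sits in the cutout, fully released. Now the press on its middle, which also measures the stock's top height.

```bash
python3 - <<'E'
from h import *
r.move_linear(T(CO,CY,(-77,0,55)),feed=.08)
r.sleep(.1); f0=np.array(monitor.get_ft_force())
z=54
while z>39:
    z-=1
    r.move_linear(T(CO,CY,(-77,0,z)),feed=.02)
    r.sleep(.05)
    f=np.array(monitor.get_ft_force())-f0; p=monitor.get_tcp_pos()
    print(z,np.round(f,1),np.round(p[2]*1000,1))
    if f[2]>24: break
r.move_linear(T(CO,CY,(-77,0,90)),feed=.1)
r.move_pose(np.array([.40,.42,.25]),quat(CY)); print(monitor.get_time())
snap('scene','s6');t=snap('top','t6')
from ov import *
ovh(load('s6'),'os6',(95,90,225,200),5.4,6); ovh(t,'ot6',(100,145,200,260),5.2,6)
cv2.imwrite('pics/c8.png',cv2.resize(load('s6')['frame'][125:195,95:215,::-1],None,fx=6,fy=6,interpolation=cv2.INTER_CUBIC))
E
```

```text
53 [ 1.2  0.7 -0.4] 53.1
52 [0.3 1.  0.7] 52.0
51 [ 0.8 -0.6  0.2] 51.0
50 [1.6 0.8 0.1] 50.0
49 [ 1.3 -1.  -1.1] 49.0
48 [ 1.5  0.4 -1. ] 48.0
47 [0.9 0.6 0.7] 47.0
46 [1.8 0.4 0.5] 46.0
45 [0.2 0.3 0.5] 45.0
44 [1.  0.4 0.1] 44.0
43 [1.7 0.1 0.3] 43.0
42 [-5.2 -0.6 20. ] 42.6
41 [-11.4  -3.   45. ] 42.4
21.1583
```

View pics/os6.png

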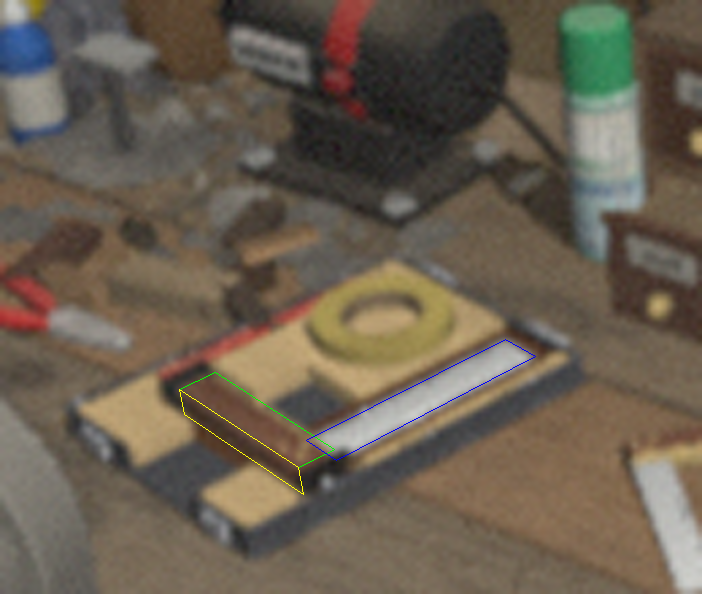

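View pics/ot6.png

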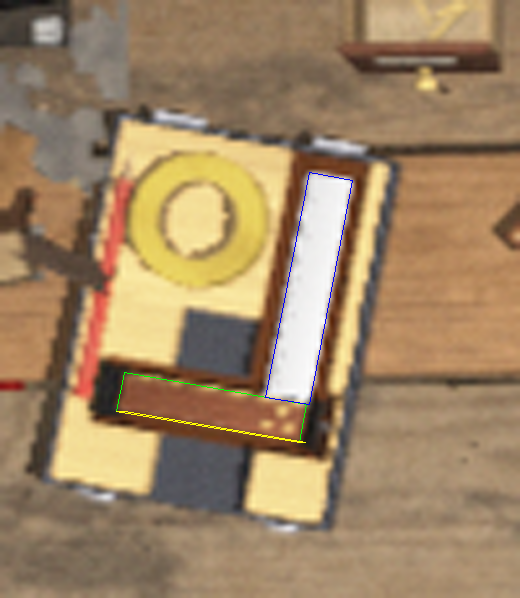

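View pics/c8.png

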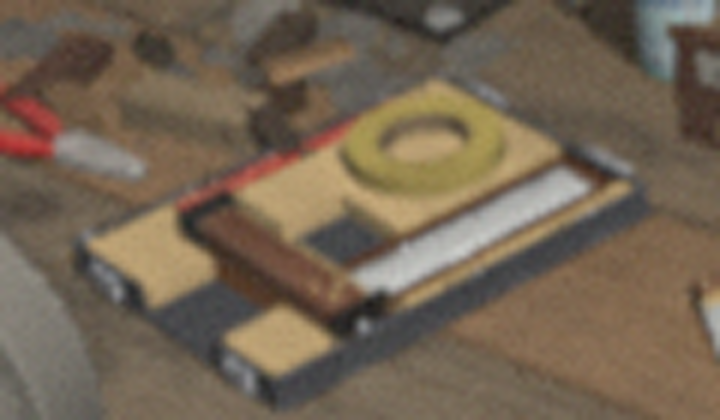

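Contact came at a stock top of about 25.5 mm (25 expected), and the overlay drawn for the home height matches both views. I'll check that the caliper hasn't moved, then hand in.

```bash
python3 - <<'E'
from h import *
a=load('top0')['frame'].astype(int);b=load('t6')['frame'].astype(int)
print('caliper diff',np.abs(a-b)[150:185,315:395].max(),'small square',np.abs(a-b)[160:225,190:240].max())
print(monitor.get_joint_vel(),monitor.get_time()); ticket.sign_off()
E
```

```text
caliper diff 11 small square 12
[ 0.00095769 -0.00123903  0.00107898 -0.00564548  0.00273309  0.00215688
 -0.00440394] 21.2583
the job is handed in; nothing more can be done
```

The try square is back in its cutout, pressed home and flat as far as I could measure, and the job was handed in at about 21 s.

**What I did:** I gripped the 180x124 mm square by its stock with the tool tilted to match its 3° droop. I then lifted and levelled it, lowered it into the cutout under control, and pressed it down past the pads until it bottomed. After releasing it, I pressed the middle of the stock with closed fingers and moved the arm clear.

**Last checks:**
- **Seating:** The closed fingers met firm contact with the stock top at about 25.5 mm, about 0.5 mm above the nominal 25 mm and well below the 34 mm perched height.
- **Position:** An outline drawn at the home pose matched the stock and blade in both camera views, to roughly 1 px (about 3 mm). I didn't probe the two ends of the stock separately, so flatness rests on these images and the press at the middle.
- **Other objects:** The caliper and the smaller square look unchanged between the first and last pictures (differences at noise level).
- **Forces:** The presses peaked higher than the 4–15 N given, at about 37 N while gripped and 45 N in the final fingertip press. Those are vertical readings against the rigid floor, taken at the fingers rather than the gripper body, and are well under the 120 N wrist limit.

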